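# Take the heat-sink curing stacks apart

## Task

The glue under the weighted heat sinks has set: lift both weights off first and put each away upright in the dish of its own shape, the round one in the round dish and the square one in the small square dish. Then set the square heat sink in the large square tray and the long one in the oblong tray, each flat on the tray floor and near its middle with the fins up. Never shift a heat sink that still carries a weight, and do not disturb the tin of brass wool and the reel of solder standing among them.

Things in the scene. Friction and masses are not known exactly. Their poses are not given: they have to be found in the camera images.
- weight_round: Round plain dark steel weight: a disc 44 mm in diameter and 30 mm high with an upright round steel knob (20 mm diameter) standing on its middle, the knob reaching from 30 to 54 mm above the underside. About 0.4 kg. At the start it stands on top of one of the two heat sinks (which one varies). Origin: centre of its underside; z up along the knob.
- weight_square: Square plain dark steel weight: a block 38 x 38 mm and 30 mm high with the same upright round knob (20 mm diameter, from 30 to 54 mm above the underside) on its middle. About 0.36 kg. At the start it stands on top of the other heat sink. Origin: centre of its underside; z up along the knob, x and y square to its sides.
- sink_square: Square finned aluminium heat sink, 62 x 62 mm and 34 mm high, about 0.16 kg, standing on the mat with a weight on top. Origin: centre of its underside; z up, x and y square to its sides, the fins run along x.
- sink_long: Oblong finned aluminium heat sink, 96 mm long (its x), 44 mm wide (its y) and 34 mm high, about 0.17 kg, standing on the mat with the other weight on top. Origin: centre of its underside; z up, the fins run along x.
- dish_round: Fixed low round grey plastic dish, the place of the round weight: inner diameter 62 mm, outer 70 mm, floor 3 mm thick, rim 10 mm above the table. Origin: centre of its underside; z up.
- dish_square: Fixed low small square grey plastic dish, the place of the square weight: inside 54 x 54 mm, outside 62 x 62 mm, floor 3 mm thick, rim 10 mm above the table. Origin: centre of its underside; z up, x and y square to its sides.
- tray_square: Fixed low large square grey plastic tray, the place of the square heat sink: inside 78 x 78 mm, outside 86 x 86 mm, floor 3 mm thick, rim 10 mm above the table. Origin: centre of its underside; z up, x and y square to its sides.
- tray_long: Fixed low oblong grey plastic tray, the place of the oblong heat sink: inside 112 mm (its x) x 60 mm (its y), outside 120 x 68 mm, floor 3 mm thick, rim 10 mm above the table. Origin: centre of its underside; z up.
- tin: Bystander: loose round metal tin of brass wool, 56 mm in diameter, about 30 mm high, standing between the task's things. Not to be disturbed. Origin: centre of its underside.
- reel: Bystander: loose small reel of solder wire with white flanges, standing upright, 44 mm in diameter, 33 mm high, between the task's things. Not to be disturbed. Origin: centre of its underside.

How it is judged (in metres and radians):
On the way, in this order (a step that is already met when the one before it is completed fails the run):
1. both weights stand released in their own dishes (horizontal distance between weight_round and dish_round below 0.013 m and z of weight_round in the frame of dish_round below 0.006 m and angle between each of weight_round, weight_square's own z axis and vertical below 0.08 rad and linear speed of each of weight_round, weight_square below 0.02 m/s and contact force between each of weight_round, weight_square and the fingers below 0.1 N and horizontal distance between weight_square and dish_square below 0.013 m and z of weight_square in the frame of dish_square below 0.006 m), for 0.2 s.
2. both heat sinks lie released in their own trays (horizontal distance between sink_square and tray_square below 0.013 m and z of sink_square in the frame of tray_square below 0.006 m and angle between each of sink_square, sink_long's own z axis and vertical below 0.08 rad and linear speed of each of sink_square, sink_long below 0.02 m/s and contact force between each of sink_square, sink_long and the fingers below 0.1 N and horizontal distance between sink_long and tray_long below 0.013 m and z of sink_long in the frame of tray_long below 0.006 m), for 0.2 s.
At the end, for the whole second after the job is handed in: Round weight in the round dish, square weight in the small square dish, square sink in the large square tray, long sink in the oblong tray: each within 13 mm of its place's middle, on its floor (within 3 mm), upright within 0.08 rad, released and at rest (all of step 1 and all of step 2); the robot touches nothing.
It fails at once if a heat sink was lifted or shifted (more than 20 mm) with a weight still on it ((distance of sink_square from where it was at the start of the episode above 0.02 m and contact force between weight_round and sink_square above 1 N) or (distance of sink_long from where it was at the start of the episode above 0.02 m and contact force between weight_round and sink_long above 1 N) or (distance of sink_square from where it was at the start of the episode above 0.02 m and contact force between weight_square and sink_square above 1 N) or (distance of sink_long from where it was at the start of the episode above 0.02 m and contact force between weight_square and sink_long above 1 N)).
It fails at once if the tin or the reel was disturbed (moved more than 20 mm or tipped over) (distance of any of tin, reel from where it was at the start of the episode above 0.02 m or angle between any of tin, reel's own z axis and vertical above 0.5 rad).
It also fails if it takes over 115 s, if anything falls off the work surface, if the arm or the gripper's body presses on something with over 40 N, if the wrist force passes 120 N, or if a joint passes its speed limit or range.

## Robot

A 6-joint arm with a two-finger parallel gripper is mounted at the origin on the work surface. World frame = base frame: x ahead of the robot, y to its left, z up, the work surface at z = 0. Lengths are in mm, angles in rad, forces in N, time in s.
With the tool pointing down it reaches from about 375 to 900 mm from the base axis. Payload 3.1 kg.
Tool frame: the origin (TCP) lies on the centre line of the jaws, within the pads' length; the fingertips stand env.nose_length ahead of it and the grasp point (between the pads) lies 3 mm ahead of it (env.nose_length is the distance from the TCP to the fingertips, in mm); x points along the fingers, y is the direction in which the jaws open and shut, and the axes are right-handed (so a half turn about x gives the same grasp; the last joint's range is limited). The gripper opens to 87 mm and grips with 3 to 60 N. Pads are 19 mm wide; open, the fingers measure 117 mm over their backs; the gripper's body (75 mm by 190 mm) begins 51 mm behind the grasp point.
Start: joints at [-1.504, 0.527, 1.433, -0, 1.181, -0.178], TCP at [152.108, -606.185, 244.548] pointing down, gripper open.
Joint ranges: [-3.08, 3.08], [-0.75, 2.2], [0.22, 2.44], [-1.43, 4.57], [0, 2.65], [-2.85, 2.85]. Speed limits (rad/s): [2.79, 2.79, 3.14, 3.14, 3.14, 3.14].

## Interface

Orientations are given as a 3x3 rotation matrix whose columns are the frame's x, y, z axes.
In Python, from bench import env gives the robot as it stands.
- The arm moves only by the tool play_rows, never from a script. Its argument "deltas" is a list of rows, each a list of 7 numbers: the finger opening in mm, from 0 to 87, then the shift along the tool's x, y, z in mm, then the turn, a rotation vector about the tool's x, y, z in degrees. A call has 1 to 8 rows; each row shifts and turns the commanded pose from where the row before left it, along the tool's axes as they then stand; what a row does not reach is not made up. A row lasts 1/8 s, in which the tool goes at most 62.5 mm and 10.7 degrees, less where a joint would pass 70% of its speed; a pose out of reach is approached as far as the arm can. A call with a gripper value outside its range is refused whole. The fingers move at their own pace and stop on an object; the grip force is fixed at half the most. Time passes only in rows, so rows that do not move let the fingers close. It gives the time, the measured TCP pose, the force and the opening at its end, in the units of the state.
- env.observe(): the state, without advancing time (a new reading comes with each control period).
- env.snapshot(name): name is "scene" or "side" or "wrist"; returns (picture, depth): 480x640x3 uint8, red, green, blue; 480x640 float32, mm along the optical axis (not along the pixel's ray), 0 where there is no reading.
- env.get_calibration(name): a dict with "intrinsics" (3x3 intrinsics, pixels), "eye" and "rotation" of the camera in the world. Camera axes: x right, y down, z forward; pixel columns grow to the right and rows downward; lengths in mm; the calibration is good to about 2 mm. A picture is of the moment at which its call begins: read the wrist's pose just before it. get_calibration takes no time and is no camera call; for the wrist camera it gives the pose at the moment of the call.
- env.job_done(): hands the job in, once; it reports no verdict.
The state is a dict: "time_s": time; "joints": joint angles; "joint_vel": joint speeds; "tau": joint torques, N m; "tcp_pos": TCP position; "tcp_rot": TCP orientation; "contact_force": force on the tool from outside, world axes, zero at the start; "torque": the same for the moment, N m; "finger_gap": opening from 0.0 (shut) to 1.0 (fully open).
Only numpy, scipy, OpenCV 4.12 (cv2) and the standard library are available. Lean on these libraries where they do the work, as an engineer would, in place of code of your own. Each camera call takes 0.05 s, during which the arm holds its last target. There are 200 camera calls.

## Working session

There is one attempt and no reset: what is moved stays moved. The work goes in short steps, Python scripts to look and compute and a tool call to move; the robot and the scene stay as the last step left them, time stands still between calls to the robot, and variables do not carry over. Pictures are saved under pics/ and viewed, about 12 in all and at most 16, crops included, and the job is handed in when it is done.

Besides the shell and the picture viewer there is one more tool, called after ">>>" as name(argument=value, ...) on one line, values as JSON. play_rows: Moves the arm, as the interface text tells. Its arguments: {"type":"object","properties":{"deltas":{"type":"array"}},"required":["deltas"]}

```bash
mkdir -p pics; ls
python3 - <<'E'
from bench import env
import cv2,numpy as np
s=env.observe();print({k:np.round(v,3).tolist() for k,v in s.items()},env.nose_length)
for n in("scene","side"):
    p,d=env.snapshot(n);c=env.get_calibration(n)
    cv2.imwrite(f"pics/{n}0.png",p[:,:,::-1]);np.savez(f"{n}0.npz",p=p,d=d,K=c["intrinsics"],e=c["eye"],R=c["rotation"])
    print(n,np.round(c["intrinsics"],1).tolist(),np.round(c["eye"]),np.round(c["rotation"],2).tolist())
E
```

```text
pics
{'time_s': 0.0, 'joints': [-1.503, 0.528, 1.434, 0.0, 1.181, -0.178], 'joint_vel': [-0.001, -0.002, 0.001, -0.0, -0.0, -0.002], 'tau': [-0.001, -44.004, -17.659, 0.064, 0.058, -0.0], 'tcp_pos': [152.068, -605.508, 243.568], 'tcp_rot': [[-0.0, 0.243, -0.97], [0.002, -0.97, -0.243], [-1.0, -0.002, -0.0]], 'contact_force': [0.846, -0.341, 0.374], 'torque': [0.004, -0.018, -0.016], 'finger_gap': 1.0} 22.0
scene [[509.6, 0.0, 316.0], [0.0, 509.6, 241.2], [0.0, 0.0, 1.0]] [ 997. -297.  822.] [[0.56, 0.68, -0.48], [0.83, -0.45, 0.32], [0.0, -0.58, -0.81]]
side [[535.4, 0.0, 311.9], [0.0, 535.4, 240.0], [0.0, 0.0, 1.0]] [ 237. -627.  525.] [[0.89, -0.24, 0.38], [-0.45, -0.52, 0.73], [0.02, -0.82, -0.57]]
```

View pics/scene0.png

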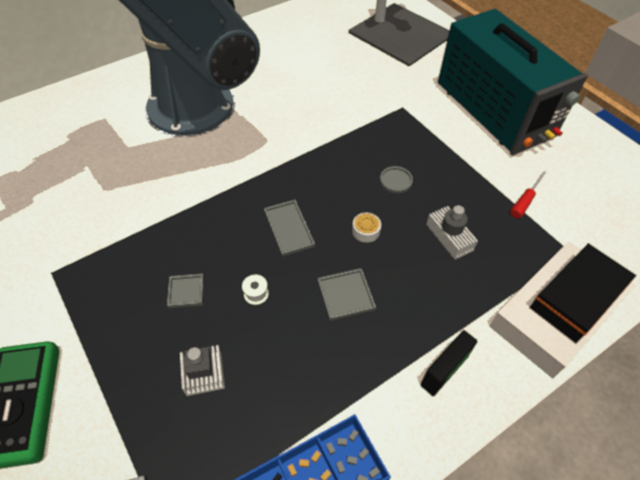

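View pics/side0.png

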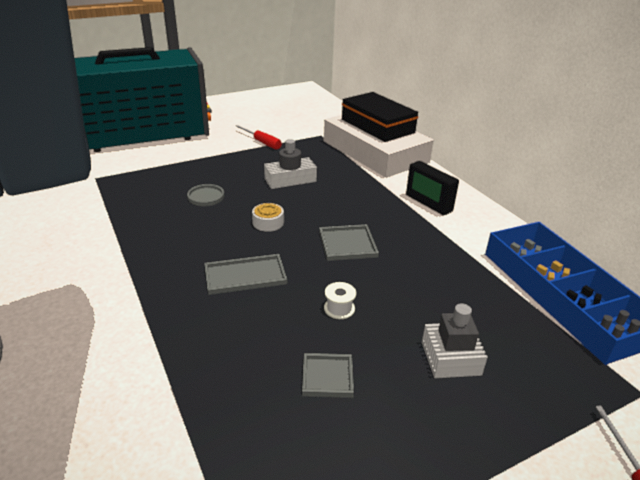

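Scene: square dish (185,290), square tray (347,294), long tray (290,227), round dish (396,180), tin (367,227), reel (255,290). The square sink carries the square weight (203,365) and the long sink the round weight (455,230).

```bash
cat > meas.py <<'E'
import numpy as np,cv2
def cloud(d,K,e,R):
    v,u=np.mgrid[:480,:640];P=np.stack([(u-K[0,2])*d/K[0,0],(v-K[1,2])*d/K[1,1],d],-1)
    W=P@np.asarray(R).T+e;W[d<=0]=np.nan;return W
def rect(q):
    (c,s,a)=cv2.minAreaRect(q.astype(np.float32))
    if s[0]<s[1]:s=s[::-1];a+=90
    return np.round(c,1),np.round(s,1),round((a+90)%180-90,1)
E
python3 - <<'E'
from meas import *
box={"scene":dict(dsq=(160,268,210,312),tsq=(312,263,382,324),tl=(258,194,320,260),dr=(374,160,418,198),tin=(346,206,386,246),reel=(238,268,274,310),ssq=(172,338,232,400),sl=(420,198,482,262)),
"side":dict(dsq=(295,345,360,402),tsq=(312,219,384,264),tl=(198,250,292,296),dr=(182,180,230,208),tin=(246,200,290,234),reel=(318,278,362,322),ssq=(415,300,492,382),sl=(258,136,322,190))}
for n in box:
    f=np.load(n+"0.npz");W=cloud(f["d"],f["K"],f["e"],f["R"])
    g=f["p"].astype(int).max(2)
    for k,(a,b,c,e) in box[n].items():
        w=W[b:e,a:c].reshape(-1,3);gg=g[b:e,a:c].ravel()
        ok=np.isfinite(w[:,2]);w=w[ok];gg=gg[ok]
        z=w[:,2]
        print(n,k,"z pct",np.round(np.percentile(z,[2,50,90,99]),1),end=' ')
        if k in("dsq","tsq","tl","dr"):
            q=w[(gg>55)];print("col",rect(q[:,:2]),"rim",rect(w[(z>6.5)&(z<14)][:,:2]))
        elif k in("tin","reel"):
            q=w[z>25];print("top",rect(q[:,:2]),cv2.minEnclosingCircle(q[:,:2].astype(np.float32)))
        else:
            q=w[(z>28)&(z<38)];print("sink",rect(q[:,:2]),"knob",end=' ')
            q=w[(z>84)];print(rect(q[:,:2]),"wtop",rect(w[(z>60)&(z<68)][:,:2]),z.max())
E
```

```text
scene dsq z pct [-1.4  2.3  8.9 12. ] col (array([ 467.3, -233.1]), array([73.2, 67.4]), -28.7) rim (array([ 472. , -233.7]), array([64. , 62.5]), -27.9)
scene tsq z pct [-1.6  2.2  6.7 11.9] col (array([638.8,  11.3]), array([95.7, 92.1]), -19.0) rim (array([641.6,   7.4]), array([88.1, 86.6]), -19.1)
scene tl z pct [-1.6  2.1  6.3 11.8] col (array([448.4,   5.6]), array([133.5,  74.2]), -13.7) rim (array([452.2,   1.5]), array([124.3,  68.1]), -14.0)
scene dr z pct [-1.9  2.2  7.9 11.9] col (array([468.3, 266.4]), array([84.9, 73.4]), -60.6) rim (array([473.4, 261.1]), array([72.6, 66.9]), -38.3)
scene tin z pct [-1.8  2.6 28.3 32.7] top (array([545.5, 125.2]), array([54.6, 53.7]), -56.8) ((544.7833251953125, 125.2164306640625), 28.254419326782227)
scene reel z pct [-1.7  2.2 32.9 34.9] top (array([ 547.6, -128.8]), array([44.6, 43.7]), 10.8) ((547.517333984375, -128.12857055664062), 23.610624313354492)
scene ssq z pct [-1.5  3.3 64.1 88.8] sink (array([ 633.4, -277.3]), array([63. , 62.5]), -21.9) knob (array([ 633.7, -277.8]), array([19.4, 19. ]), 2.2) wtop (array([ 633.3, -277.9
[... 934 characters left out ...]
 array([50.1, 45.8]), -35.4) ((540.8085327148438, 122.37648010253906), 27.416168212890625)
side reel z pct [-2.7  0.4 30.7 31.8] top (array([ 545. , -130.2]), array([44.9, 43.2]), 79.6) ((545.3228759765625, -129.7278289794922), 23.595230102539062)
side ssq z pct [-2.6  5.6 62.  86.6] sink (array([ 629.7, -278.4]), array([63.8, 63.6]), 67.3) knob (array([ 629.8, -278.2]), array([18.7, 18.2]), -82.8) wtop (array([ 630.1, -279.1]), array([39.6, 38.5]), 65.4) 88.03021128365009
side sl z pct [-3.6  1.5 51.5 84.7] sink (array([645.2, 253.6]), array([97.8, 50.3]), -7.8) knob (array([644.9, 253.6]), array([22.6, 17.5]), 89.4) wtop (array([643.9, 250.5]), array([41.9, 38.2]), -22.3) 86.97851480523173
```

```bash
cat > go.py <<'E'
# go.py x y z yaw_of_jaw_axis : remaining shift in tool axes (mm) and turn (deg)
import sys,numpy as np
from scipy.spatial.transform import Rotation as Ro
from bench import env
x,y,z,a=map(float,sys.argv[1:5]);s=env.observe();R=np.array(s["tcp_rot"])
t=np.radians(a);c,n=np.cos(t),np.sin(t);T=np.array([[0,c,n],[0,n,-c],[-1,0,0]])
d=np.array([x,y,z])-s["tcp_pos"];D=R.T@d
print("t",s["time_s"],"pos",np.round(s["tcp_pos"],1),"yaw",round(np.degrees(np.arctan2(R[1,1],R[0,1])),1),"F",np.round(s["contact_force"],1),"gap",round(s["finger_gap"]*87,1))
print("shift",np.round(D,1),"turn",np.round(Ro.from_matrix(R.T@T).as_rotvec(degrees=True),1),"dist",round(np.linalg.norm(d)))
E
python3 go.py 631.7 -278.3 140 -76
```

```text
t 0.1 pos [ 152.1 -605.6  243.7] yaw -75.9 F [ 0.3 -0.7 -0.3] gap 87.2
shift [ 104.3 -200.5 -544.8] turn [ 0.1 -0.   0.1] dist 590
```

>>> play_rows(deltas=[[60, 0, -16, -45, 0, 0, 0], [60, 5, -17, -45, 0, 0, 0], [60, 5, -17, -45, 0, 0, 0], [60, 10, -17, -46, 0, 0, 0], [60, 10, -17, -46, 0, 0, 0], [60, 10, -17, -46, 0, 0, 0], [60, 10, -17, -46, 0, 0, 0], [60, 10, -17, -46, 0, 0, 0]])

```text
time_s: 1.1
tcp_pos: [474.3, -385.3, 183.8]
tcp_rot: [[-0.001, 0.243, -0.97], [0.0, -0.97, -0.243], [-1.0, -0.001, 0.0]]
contact_force: [-0.9, -0.5, 0.5]
finger_gap: 0.69
```

>>> play_rows(deltas=[[60, 10, -17, -46, 0, 0, 0], [60, 10, -17, -46, 0, 0, 0], [60, 10, -16, -45, 0, 0, 0], [60, 10, -16, -43, 0, 0, 0], [60, 0, 0, 0, 0, 0, 0], [60, 0, 0, 0, 0, 0, 0]])

```text
time_s: 1.85
tcp_pos: [631.2, -278.5, 144.0]
tcp_rot: [[-0.002, 0.244, -0.97], [0.0, -0.97, -0.244], [-1.0, -0.001, 0.001]]
contact_force: [-1.0, -0.3, 0.4]
finger_gap: 0.686
```

```bash
python3 go.py 631.7 -278.3 88 -76
python3 - <<'E'
from bench import env
from meas import *
c=env.get_calibration("wrist");p,d=env.snapshot("wrist");cv2.imwrite("pics/w1.png",p[:,:,::-1])
W=cloud(d,c["intrinsics"],c["eye"],c["rotation"]).reshape(-1,3);W=W[np.isfinite(W[:,2])&(np.hypot(W[:,0]-632,W[:,1]+278)<60)]
z=W[:,2]
for a,b in((84,95),(60,68),(28,38)):
    q=W[(z>a)&(z<b)];print(a,len(q), rect(q[:,:2]) if len(q)>5 else'')
E
```

```text
t 1.85 pos [ 631.2 -278.5  144. ] yaw -75.9 F [-1.  -0.3  0.4] gap 59.7
shift [56.  -0.  -0.6] turn [0.1 0.1 0. ] dist 56
84 1077 (array([ 632.9, -275.7]), array([19.4, 19.2]), 82.9)
60 2732 (array([ 632.7, -275.6]), array([38.4, 38.2]), -23.9)
28 2387 (array([ 632.1, -275. ]), array([62.5, 62.3]), -21.7)
```

View pics/w1.png

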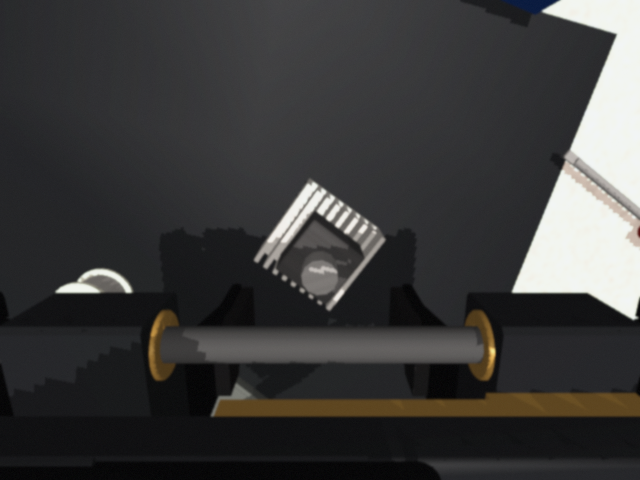

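The wrist picture shows the knob at (320,272), centred between the fingers. The three cameras agree to about 2.5 mm.

>>> play_rows(deltas=[[60, 20, -1, -1, 0, 0, 0], [60, 20, 0, 0, 0, 0, 0], [60, 15, 0, 0, 0, 0, 0], [60, 0, 0, 0, 0, 0, 0], [10, 0, 0, 0, 0, 0, 0], [10, 0, 0, 0, 0, 0, 0], [10, 0, 0, 0, 0, 0, 0], [10, 0, 0, 0, 0, 0, 0]])

```text
time_s: 2.9
tcp_pos: [632.8, -277.5, 90.1]
tcp_rot: [[0.001, 0.243, -0.97], [-0.0, -0.97, -0.243], [-1.0, 0.001, -0.001]]
contact_force: [-0.4, 0.7, -0.8]
finger_gap: 0.321
```

>>> play_rows(deltas=[[10, 0, 0, 0, 0, 0, 0], [10, -3, 0, 0, 0, 0, 0], [10, -10, 0, 0, 0, 0, 0], [10, -20, 0, 0, 0, 0, 0], [10, -20, 0, 0, 0, 0, 0], [10, 0, 0, 0, 0, 0, 0]])

```text
time_s: 3.65
tcp_pos: [634.4, -278.5, 146.2]
tcp_rot: [[0.006, 0.243, -0.97], [-0.004, -0.97, -0.243], [-1.0, 0.005, -0.005]]
contact_force: [-0.1, -0.4, -4.3]
finger_gap: 0.221
```

```bash
python3 go.py 470.5 -234.4 140 -80
python3 - <<'E'
from bench import env
from meas import *
p,d=env.snapshot("side");cv2.imwrite("pics/s1.png",p[150:450,200:600,::-1])
E
```

```text
t 3.65 pos [ 634.4 -278.5  146.2] yaw -75.9 F [-0.1 -0.4 -4.3] gap 19.2
shift [  5.  -82.7 148.3] turn [ 4.1 -0.3 -0.3] dist 170
```

View pics/s1.png

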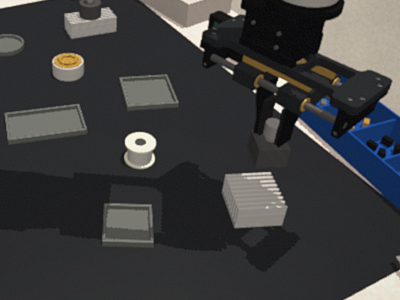

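Weight is lifted clear and the sink has stayed put. Next: over to the small square dish.

>>> play_rows(deltas=[[10, 0, -16, 29, 1, 0, 0], [10, 0, -16, 30, 1, 0, 0], [10, 0, -17, 30, 1, 0, 0], [10, 0, -17, 30, 1, 0, 0], [10, 0, -17, 29, 0, 0, 0], [10, 0, 0, 0, 0, 0, 0], [10, 0, 0, 0, 0, 0, 0]])

```text
time_s: 4.58
tcp_pos: [471.4, -227.9, 142.8]
tcp_rot: [[0.002, 0.175, -0.985], [-0.001, -0.985, -0.175], [-1.0, 0.001, -0.001]]
contact_force: [0.3, 0.6, -3.8]
finger_gap: 0.219
```

```bash
python3 go.py 470.5 -234.4 58 -80
python3 - <<'E'
from bench import env
from meas import *
for n in("scene","side"):
    c=env.get_calibration(n);p,d=env.snapshot(n);W=cloud(d,c["intrinsics"],c["eye"],c["rotation"])
    np.savez(n+"1.npz",W=W,p=p)
    w=W.reshape(-1,3);g=p.max(2).ravel()
    m=(np.hypot(w[:,0]-470,w[:,1]+234)<50)&(w[:,2]>70)
    w=w[m]
    print(n,len(w),np.percentile(w[:,2],[0,1,5]))
    q=w[(w[:,2]<112)];print(rect(q[:,:2]))
E
```

```text
t 4.575 pos [ 471.4 -227.9  142.8] yaw -79.9 F [ 0.3  0.6 -3.8] gap 19.1
shift [84.8  6.2  2.1] turn [ 0.1 -0.1 -0.1] dist 85
scene 12973 [ 86.77940557 102.04818885 140.96354486]
(array([ 485.4, -225.3]), array([51.8, 26.9]), -74.6)
side 16197 [ 84.90058196  94.31210554 115.9072954 ]
(array([ 458. , -239.7]), array([45.7, 22.5]), -60.3)
```

>>> play_rows(deltas=[[10, 20, 6, 2, 0, 0, 0], [10, 20, 0, 0, 0, 0, 0], [10, 20, 0, 0, 0, 0, 0], [10, 15, 0, 0, 0, 0, 0], [10, 4, 0, 0, 0, 0, 0], [10, 2, 0, 0, 0, 0, 0], [10, 0, 0, 0, 0, 0, 0], [10, 0, 0, 0, 0, 0, 0]])

```text
time_s: 5.68
tcp_pos: [470.0, -233.7, 62.1]
tcp_rot: [[0.001, 0.175, -0.985], [-0.001, -0.985, -0.175], [-1.0, 0.001, -0.001]]
contact_force: [0.6, 0.1, -3.5]
finger_gap: 0.22
```

```bash
python3 go.py 470.5 -234.4 58 -80
```

```text
t 5.675 pos [ 470.  -233.7   62.1] yaw -79.9 F [ 0.6  0.1 -3.5] gap 19.2
shift [ 4.1  0.8 -0.4] turn [ 0.1 -0.  -0.1] dist 4
```

>>> play_rows(deltas=[[10, 1.5, 0, 0, 0, 0, 0], [10, 1, 0, 0, 0, 0, 0], [10, 0, 0, 0, 0, 0, 0], [10, 0, 0, 0, 0, 0, 0]])

```text
time_s: 6.18
tcp_pos: [469.6, -233.5, 59.0]
tcp_rot: [[-0.0, 0.175, -0.985], [0.0, -0.985, -0.175], [-1.0, -0.0, 0.0]]
contact_force: [-0.4, 0.1, -3.1]
finger_gap: 0.22
```

>>> play_rows(deltas=[[10, 1, 0, 0, 0, 0, 0], [10, 1, 0, 0, 0, 0, 0], [10, 0, 0, 0, 0, 0, 0], [10, 0, 0, 0, 0, 0, 0]])

```text
time_s: 6.68
tcp_pos: [469.7, -233.5, 58.6]
tcp_rot: [[0.001, 0.175, -0.985], [-0.0, -0.985, -0.175], [-1.0, 0.001, -0.001]]
contact_force: [-1.6, 2.3, 10.3]
finger_gap: 0.216
```

Contact with the floor; release and rise.

>>> play_rows(deltas=[[60, 0, 0, 0, 0, 0, 0], [60, 0, 0, 0, 0, 0, 0], [60, 0, 0, 0, 0, 0, 0], [60, -10, 0, 0, 0, 0, 0], [60, -30, 0, 0, 0, 0, 0], [60, -30, 0, 0, 0, 0, 0], [60, -20, 0, 0, 0, 0, 0], [60, 0, 0, 0, 0, 0, 0]])

```text
time_s: 7.68
tcp_pos: [470.6, -234.2, 148.9]
tcp_rot: [[0.004, 0.175, -0.985], [-0.003, -0.985, -0.175], [-1.0, 0.003, -0.003]]
contact_force: [0.1, 0.4, 0.4]
finger_gap: 0.689
```

```bash
python3 go.py 647 253.5 140 -96.5
```

```text
t 7.675 pos [ 470.6 -234.2  148.9] yaw -79.9 F [0.1 0.4 0.4] gap 60.0
shift [   8.2 -449.3 -259.1] turn [16.6 -0.2 -0.2] dist 519
```

>>> play_rows(deltas=[[60, 0, -36, -21, 0, 0, 0], [60, 0, -42, -24, 0, 0, 0], [60, 0, -42, -24, 0, 0, 0], [60, 0, -42, -24, 0, 0, 0], [60, 0, -42, -24, 0, 0, 0], [60, 0, -42, -24, 0, 0, 0], [60, 0, -42, -24, 0, 0, 0], [60, 0, -42, -24, 0, 0, 0]])

```text
time_s: 8.68
tcp_pos: [597.6, 126.0, 145.8]
tcp_rot: [[-0.002, 0.175, -0.985], [-0.0, -0.985, -0.175], [-1.0, -0.0, 0.002]]
contact_force: [0.3, -0.5, -0.4]
finger_gap: 0.691
```

>>> play_rows(deltas=[[60, 0, -42, -24, 0, 0, 0], [60, 0, -42, -24, 0, 0, 0], [60, 0, -35, -22, 0, 0, 0], [60, 0, 0, 0, 5.5, 0, 0], [60, 0, 0, 0, 5.5, 0, 0], [60, 0, 0, 0, 5.5, 0, 0], [60, 0, 0, 0, 0, 0, 0]])

```text
time_s: 9.55
tcp_pos: [645.3, 253.8, 145.6]
tcp_rot: [[-0.002, -0.111, -0.994], [-0.001, -0.994, 0.111], [-1.0, 0.001, 0.002]]
contact_force: [-0.7, 0.2, 0.1]
finger_gap: 0.689
```

```bash
python3 go.py 647.4 254 89 -96.5;  python3 - <<'E'
from bench import env
from meas import *
c=env.get_calibration("wrist");p,d=env.snapshot("wrist");cv2.imwrite("pics/w2.png",p[:,:,::-1])
W=cloud(d,c["intrinsics"],c["eye"],c["rotation"]).reshape(-1,3);W=W[np.isfinite(W[:,2])&(np.hypot(W[:,0]-647,W[:,1]-254)<65)]
z=W[:,2]
for a,b in((84,95),(60,68),(28,38)):
    q=W[(z>a)&(z<b)];print(a,len(q), rect(q[:,:2]) if len(q)>5 else'')
c=env.get_calibration("side");p,d=env.snapshot("side");W=cloud(d,c["intrinsics"],c["eye"],c["rotation"]).reshape(-1,3)
W=W[np.isfinite(W[:,2])&(np.hypot(W[:,0]-470,W[:,1]+234)<60)];z=W[:,2]
for a,b in((50,60),(29,35)):
    q=W[(z>a)&(z<b)];print(a,len(q), rect(q[:,:2]),z.max())
E
```

```text
t 9.55 pos [645.3 253.8 145.6] yaw -96.4 F [-0.7  0.2  0.1] gap 59.9
shift [56.6 -0.5 -2.2] turn [ 0.1  0.1 -0. ] dist 57
84 1062 (array([647.6, 257.1]), array([19.4, 19.3]), 7.7)
60 2799 (array([647.5, 256.9]), array([43.5, 42.6]), -7.4)
28 2665 (array([648.1, 257.7]), array([96.1, 44.2]), -6.2)
50 201 (array([ 467.1, -235. ]), array([19.8, 19.2]), 59.8) 57.275022216992284
29 551 (array([ 467.3, -235.6]), array([39.5, 37.5]), 60.8) 57.275022216992284
```

The square weight is about 2 mm from the dish centre by the side camera. Grasping the round knob.

>>> play_rows(deltas=[[60, 20, -1, -2, 0, 0, 0], [60, 20, 0, 0, 0, 0, 0], [60, 15, 0, 0, 0, 0, 0], [60, 0, 0, 0, 0, 0, 0], [10, 0, 0, 0, 0, 0, 0], [10, 0, 0, 0, 0, 0, 0], [10, 0, 0, 0, 0, 0, 0], [10, 0, 0, 0, 0, 0, 0]])

```text
time_s: 10.65
tcp_pos: [648.3, 254.8, 92.6]
tcp_rot: [[0.001, -0.112, -0.994], [0.0, -0.994, 0.112], [-1.0, -0.0, -0.001]]
contact_force: [0.1, -0.6, -0.4]
finger_gap: 0.323
```

>>> play_rows(deltas=[[10, 0, 0, 0, 0, 0, 0], [10, 0, 0, 0, 0, 0, 0], [10, -3, 0, 0, 0, 0, 0], [10, -10, 0, 0, 0, 0, 0], [10, -20, 0, 0, 0, 0, 0], [10, -20, 0, 0, 0, 0, 0], [10, 0, 0, 0, 0, 0, 0]])

```text
time_s: 11.52
tcp_pos: [650.3, 255.2, 148.8]
tcp_rot: [[0.007, -0.112, -0.994], [0.002, -0.994, 0.112], [-1.0, -0.002, -0.007]]
contact_force: [0.5, 0.2, -3.6]
finger_gap: 0.22
```

```bash
python3 go.py 471 260.6 140 -96.5
```

```text
t 11.525 pos [650.3 255.2 148.8] yaw -96.4 F [ 0.5  0.2 -3.6] gap 19.1
shift [  7.5  14.7 178.9] turn [ 0.1 -0.4  0.1] dist 180
```

>>> play_rows(deltas=[[10, 0, 3, 34, 0, 0, 0], [10, 0, 3, 36, 0, 0, 0], [10, 0, 3, 36, 0, 0, 0], [10, 0, 3, 36, 0, 0, 0], [10, 0, 3, 36, 0, 0, 0], [10, 0, 0, 0, 0, 0, 0], [10, 0, 0, 0, 0, 0, 0]])

```text
time_s: 12.4
tcp_pos: [470.7, 260.0, 145.6]
tcp_rot: [[0.003, -0.111, -0.994], [0.001, -0.994, 0.111], [-1.0, -0.001, -0.003]]
contact_force: [1.2, -0.2, -4.8]
finger_gap: 0.219
```

```bash
python3 go.py 471 260.6 64 -96.5
```

```text
t 12.4 pos [470.7 260.  145.6] yaw -96.4 F [ 1.2 -0.2 -4.8] gap 19.0
shift [81.6 -0.5 -0. ] turn [ 0.1 -0.1  0.1] dist 82
```

>>> play_rows(deltas=[[10, 20, 0, 0, 0, 0, 0], [10, 20, 0, 0, 0, 0, 0], [10, 20, 0, 0, 0, 0, 0], [10, 15, 0, 0, 0, 0, 0], [10, 5, 0, 0, 0, 0, 0], [10, 0, 0, 0, 0, 0, 0], [10, 0, 0, 0, 0, 0, 0]])

```text
time_s: 13.28
tcp_pos: [470.2, 259.9, 65.7]
tcp_rot: [[0.002, -0.112, -0.994], [0.0, -0.994, 0.112], [-1.0, -0.001, -0.001]]
contact_force: [0.3, 0.3, -5.1]
finger_gap: 0.222
```

>>> play_rows(deltas=[[10, 1, 0, 0, 0, 0, 0], [10, 1, 0, 0, 0, 0, 0], [10, 0, 0, 0, 0, 0, 0], [10, 0, 0, 0, 0, 0, 0]])

```text
time_s: 13.78
tcp_pos: [469.6, 259.7, 63.1]
tcp_rot: [[0.0, -0.112, -0.994], [0.0, -0.994, 0.112], [-1.0, -0.0, -0.0]]
contact_force: [0.0, -0.3, -5.1]
finger_gap: 0.219
```

>>> play_rows(deltas=[[10, 1, 0, 0, 0, 0, 0], [10, 1, 0, 0, 0, 0, 0], [10, 0, 0, 0, 0, 0, 0], [10, 0, 0, 0, 0, 0, 0]])

```text
time_s: 14.28
tcp_pos: [469.6, 259.8, 61.3]
tcp_rot: [[0.0, -0.112, -0.994], [0.0, -0.994, 0.112], [-1.0, -0.0, -0.0]]
contact_force: [-0.7, 0.4, -1.3]
finger_gap: 0.219
```

Touching the floor (the load has come off the wrist); release and rise.

>>> play_rows(deltas=[[10, 0.5, 0, 0, 0, 0, 0], [60, 0, 0, 0, 0, 0, 0], [60, 0, 0, 0, 0, 0, 0], [60, 0, 0, 0, 0, 0, 0], [60, -10, 0, 0, 0, 0, 0], [60, -30, 0, 0, 0, 0, 0], [60, -30, 0, 0, 0, 0, 0], [60, -20, 0, 0, 0, 0, 0]])

```text
time_s: 15.28
tcp_pos: [470.1, 259.8, 152.5]
tcp_rot: [[0.002, -0.112, -0.994], [0.001, -0.994, 0.112], [-1.0, -0.001, -0.002]]
contact_force: [0.8, -0.3, 0.2]
finger_gap: 0.683
```

```bash
cat > chk.py <<'E'
from bench import env
from meas import *
import sys
T=dict(sq_w=(470,-234,29,35,45),rd_w=(470,260,29,36,45),ssq=(632,-278,29,39,48),sl=(647,254,29,39,62),tin=(542,124,26,36,45),reel=(546,-129,28,38,40),ssq_tray=(639,7,32,42,50),sl_tray=(451,1,32,42,62))
for n in("scene","side"):
    c=env.get_calibration(n);p,d=env.snapshot(n);cv2.imwrite(f"pics/{n}_{sys.argv[1]}.png",p[:,:,::-1]);W=cloud(d,c["intrinsics"],c["eye"],c["rotation"]).reshape(-1,3)
    for k,(x,y,a,b,r) in T.items():
        w=W[(np.hypot(W[:,0]-x,W[:,1]-y)<r)];q=w[(w[:,2]>a)&(w[:,2]<b)]
        if len(q)>30: print(n,k,len(q),*rect(q[:,:2]),"top",np.round(np.percentile(q[:,2],[50,95]),1),"max",w[:,2].max().round(1))
E
python3 chk.py a; python3 go.py 647.5 255 130 -96.5
python3 -c "
import cv2,numpy as np
a=cv2.imread('pics/scene_a.png');b=cv2.imread('pics/side_a.png')
f=lambda i:cv2.resize(i,(400,300),interpolation=cv2.INTER_CUBIC)
cv2.imwrite('pics/m1.png',np.vstack([np.hstack([f(a[145:220,350:450]),f(a[320:410,160:280])]),np.hstack([f(b[160:235,150:250]),f(b[300:405,400:540])])]))"
```

```text
scene sq_w 265 [ 470.2 -234.1] [40.6 38.5] -26.2 top [32.9 34.7] max 60.3
scene rd_w 190 [471.1 257.6] [42.6 41.7] 44.9 top [33.2 35.4] max 428.4
scene ssq 788 [ 632.6 -277.1] [63.7 62.5] -21.2 top [34.  36.4] max 38.1
scene sl 902 [649.2 254.8] [97.2 48.7] -6.0 top [33.4 36.6] max 40.0
scene tin 377 [545.4 125. ] [53.  51.4] 79.1 top [28.1 32.8] max 36.8
scene reel 427 [ 548.1 -129. ] [43.4 43.3] 8.0 top [32.4 34.8] max 37.4
side sq_w 547 [ 467.3 -235.5] [39.4 37.5] 60.8 top [31.4 32.9] max 57.7
side rd_w 174 [465.8 254.9] [41.3 41.1] 75.5 top [31.  33.7] max 359.7
side ssq 1510 [ 630.3 -277.5] [66.2 63.2] 68.5 top [31.7 33.6] max 35.3
side sl 536 [645.5 253.8] [96.8 50.9] -7.3 top [31.2 33.1] max 34.5
side tin 121 [541.7 120.6] [42.4 41.9] 62.0 top [28.2 30.5] max 31.6
side reel 521 [ 545.4 -129.9] [44.8 43. ] 59.7 top [30.4 31.7] max 32.9
t 15.375 pos [471.2 260.2 153.3] yaw -96.4 F [ 0.9  0.4 -0.1] gap 59.5
shift [  24.3  -14.4 -175.6] turn [ 0.1 -0.3  0.1] dist 178
```

View pics/m1.png

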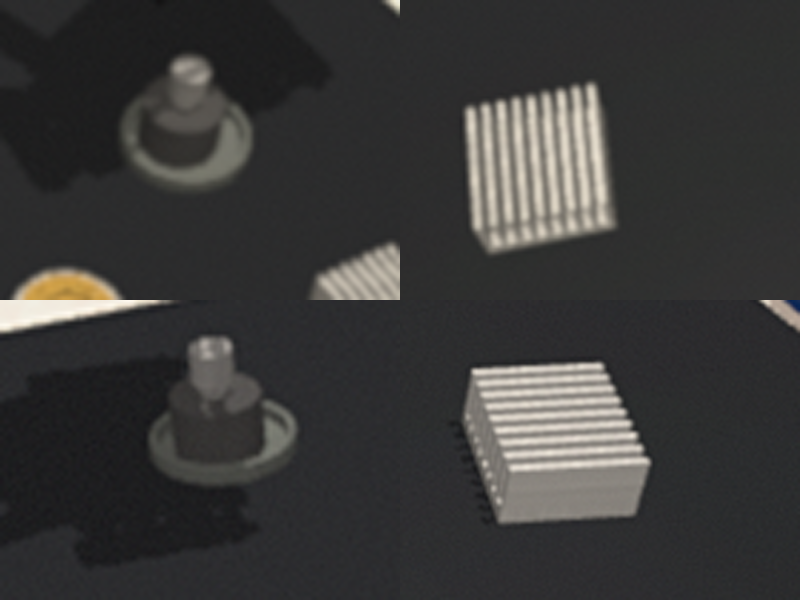

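Fins of the square sink run along about -22° (side view: left-right lines), both weights stand upright in their dishes. Next: long sink.

>>> play_rows(deltas=[[75, 0, -2, -28, 0, 0, 0], [75, 0, -3, -30, 0, 0, 0], [75, 0, -3, -30, 0, 0, 0], [75, 0, -3, -30, 0, 0, 0], [75, 0, -3, -30, 0, 0, 0], [75, 0, 0, -28, 0, 0, 0], [75, 20, 0, 0, 0, 0, 0], [75, 0, 0, 0, 0, 0, 0]])

```text
time_s: 16.38
tcp_pos: [642.1, 253.3, 126.6]
tcp_rot: [[-0.009, -0.112, -0.994], [-0.002, -0.994, 0.112], [-1.0, 0.003, 0.009]]
contact_force: [0.4, 0.2, 0.6]
finger_gap: 0.86
```

```bash
python3 go.py 647.4 254.6 37 -96.5
```

```text
t 16.375 pos [642.1 253.3 126.6] yaw -96.4 F [0.4 0.2 0.6] gap 74.8
shift [89.5 -2.1 -5.9] turn [ 0.1  0.5 -0.2] dist 90
```

>>> play_rows(deltas=[[75, 20, -1, -2, 0, 0, 0], [75, 20, 0, 0, 0, 0, 0], [75, 20, 0, 0, 0, 0, 0], [75, 10, 0, 0, 0, 0, 0], [75, 0, 0, 0, 0, 0, 0], [75, 0, 0, 0, 0, 0, 0]])

```text
time_s: 17.12
tcp_pos: [648.7, 254.8, 61.1]
tcp_rot: [[0.001, -0.112, -0.994], [0.0, -0.994, 0.112], [-1.0, -0.0, -0.001]]
contact_force: [-0.2, 1.3, 0.7]
finger_gap: 0.861
```

```bash
python3 go.py 647.4 254.6 38 -96.5
```

```text
t 17.125 pos [648.7 254.8  61.1] yaw -96.4 F [-0.2  1.3  0.7] gap 74.9
shift [23.1  0.4  1.3] turn [ 0.1 -0.1  0. ] dist 23
```

>>> play_rows(deltas=[[75, 12, 0, 1, 0, 0, 0], [75, 11, 0, 0, 0, 0, 0], [75, 0, 0, 0, 0, 0, 0], [20, 0, 0, 0, 0, 0, 0], [20, 0, 0, 0, 0, 0, 0], [20, 0, 0, 0, 0, 0, 0], [20, 0, 0, 0, 0, 0, 0], [20, 0, 0, 0, 0, 0, 0]])

```text
time_s: 18.12
tcp_pos: [647.3, 255.0, 37.8]
tcp_rot: [[0.001, -0.112, -0.994], [0.0, -0.994, 0.112], [-1.0, -0.0, -0.001]]
contact_force: [0.2, 0.2, 0.9]
finger_gap: 0.502
```

>>> play_rows(deltas=[[20, -4, 0, 0, 0, 0, 0], [20, -15, 0, 0, 0, 0, 0], [20, -25, 0, 0, 0, 0, 0], [20, -25, 0, 0, 0, 0, 0], [20, -15, 0, 0, 0, 0, 0], [20, 0, 0, 0, 0, 0, 0]])

```text
time_s: 18.88
tcp_pos: [648.1, 255.0, 123.5]
tcp_rot: [[0.003, -0.112, -0.994], [0.001, -0.994, 0.112], [-1.0, -0.001, -0.003]]
contact_force: [0.9, -0.3, -2.5]
finger_gap: 0.506
```

```bash
python3 go.py 451 1 115 -103.7
```

```text
t 18.875 pos [648.1 255.  123.5] yaw -96.4 F [ 0.9 -0.3 -2.5] gap 44.0
shift [  7.6 274.5 167.5] turn [ 7.3 -0.2  0.1] dist 322
```

>>> play_rows(deltas=[[20, 0, 30, 18, 0, 0, 0], [20, 0, 35, 21, 0, 0, 0], [20, 0, 35, 21, 0, 0, 0], [20, 0, 35, 22, 0, 0, 0], [20, 0, 35, 22, 0, 0, 0], [20, 0, 35, 22, 0, 0, 0], [20, 0, 35, 21, 0, 0, 0], [20, 0, 34, 20, 0, 0, 0]])

```text
time_s: 19.88
tcp_pos: [449.2, 0.4, 121.0]
tcp_rot: [[-0.001, -0.111, -0.994], [0.0, -0.994, 0.111], [-1.0, -0.0, 0.001]]
contact_force: [0.5, -1.1, -1.9]
finger_gap: 0.504
```

>>> play_rows(deltas=[[20, 0, 0, 0, 3.5, 0, 0], [20, 0, 0, 0, 3.8, 0, 0], [20, 0, 0, 0, 0, 0, 0], [20, 0, 0, 0, 0, 0, 0]])

```text
time_s: 20.38
tcp_pos: [450.4, 1.3, 121.3]
tcp_rot: [[-0.001, -0.236, -0.972], [0.0, -0.972, 0.236], [-1.0, -0.0, 0.001]]
contact_force: [0.1, 0.5, -2.0]
finger_gap: 0.505
```

```bash
python3 go.py 451 1 44 -103.7
```

```text
t 20.375 pos [450.4   1.3 121.3] yaw -103.7 F [ 0.1  0.5 -2. ] gap 43.9
shift [77.3  0.2 -0.8] turn [0. 0. 0.] dist 77
```

>>> play_rows(deltas=[[20, 20, 0, -1, 0, 0, 0], [20, 20, 0, 0, 0, 0, 0], [20, 20, 0, 0, 0, 0, 0], [20, 13, 0, 0, 0, 0, 0], [20, 4, 0, 0, 0, 0, 0], [20, 0, 0, 0, 0, 0, 0], [20, 0, 0, 0, 0, 0, 0]])

```text
time_s: 21.25
tcp_pos: [451.9, 0.9, 45.0]
tcp_rot: [[0.001, -0.237, -0.972], [-0.0, -0.972, 0.237], [-1.0, 0.0, -0.001]]
contact_force: [-0.2, -0.2, -1.9]
finger_gap: 0.504
```

>>> play_rows(deltas=[[20, 1, 0, 0, 0, 0, 0], [20, 1, 0, 0, 0, 0, 0], [20, 0, 0, 0, 0, 0, 0], [20, 0, 0, 0, 0, 0, 0]])

```text
time_s: 21.75
tcp_pos: [451.5, 1.0, 42.6]
tcp_rot: [[-0.0, -0.237, -0.971], [0.0, -0.971, 0.237], [-1.0, -0.0, 0.0]]
contact_force: [0.8, -0.8, -2.1]
finger_gap: 0.502
```

>>> play_rows(deltas=[[20, 1, 0, 0, 0, 0, 0], [20, 1, 0, 0, 0, 0, 0], [20, 0, 0, 0, 0, 0, 0], [20, 0, 0, 0, 0, 0, 0]])

```text
time_s: 22.25
tcp_pos: [451.5, 0.9, 40.8]
tcp_rot: [[0.0, -0.237, -0.971], [-0.0, -0.971, 0.237], [-1.0, -0.0, -0.0]]
contact_force: [-0.7, -0.4, 3.7]
finger_gap: 0.501
```

Floor contact; release, rise.

>>> play_rows(deltas=[[62, 0, 0, 0, 0, 0, 0], [62, 0, 0, 0, 0, 0, 0], [62, 0, 0, 0, 0, 0, 0], [62, -10, 0, 0, 0, 0, 0], [62, -30, 0, 0, 0, 0, 0], [62, -30, 0, 0, 0, 0, 0], [62, -15, 0, 0, 0, 0, 0], [62, 0, 0, 0, 0, 0, 0]])

```text
time_s: 23.25
tcp_pos: [452.3, 0.8, 127.0]
tcp_rot: [[0.003, -0.237, -0.971], [-0.001, -0.971, 0.237], [-1.0, -0.0, -0.004]]
contact_force: [-0.0, -0.4, -0.1]
finger_gap: 0.714
```

```bash
python3 chk.py b | grep -E "sl_tray|ssq |rd_w"; python3 go.py 631.5 -277.3 125 -112
```

```text
scene rd_w 185 [471.4 257.3] [42.6 42.2] 41.5 top [33.2 35.2] max 60.6
scene ssq 787 [ 632.9 -277.4] [63.8 62.5] -21.6 top [33.9 36.4] max 38.0
scene sl_tray 575 [4.53e+02 2.00e-01] [99.5 44.8] -14.2 top [37.1 39.8] max 484.0
side rd_w 164 [464.1 255.8] [39.4 37.5] 72.3 top [31. 33.] max 56.5
side ssq 1522 [ 630.1 -277.5] [65.8 63.4] 68.4 top [31.7 33.5] max 34.9
side sl_tray 1173 [449.9  -0.9] [96.  47.6] -13.7 top [34.6 36.4] max 411.3
t 23.35 pos [451.3   1.  125.7] yaw -103.7 F [ 0.2 -0.4  0.7] gap 62.3
shift [   0.7  227.6 -241. ] turn [ 8.3 -0.   0. ] dist 332
```

>>> play_rows(deltas=[[84, 0, 25, -26, 0, 0, 0], [84, 0, 29, -31, 0, 0, 0], [84, 0, 29, -31, 0, 0, 0], [84, 0, 29, -31, 0, 0, 0], [84, 0, 29, -31, 0, 0, 0], [84, 0, 29, -31, 0, 0, 0], [84, 0, 29, -31, 0, 0, 0], [84, 0, 28, -29, 0, 0, 0]])

```text
time_s: 24.35
tcp_pos: [631.7, -277.6, 123.7]
tcp_rot: [[-0.002, -0.237, -0.971], [0.002, -0.971, 0.237], [-1.0, -0.001, 0.003]]
contact_force: [0.3, 0.2, 0.1]
finger_gap: 0.967
```

>>> play_rows(deltas=[[84, 0, 0, 0, 4, 0, 0], [84, 0, 0, 0, 4, 0, 0], [84, 20, 0, 0, 0, 0, 0], [84, 15, 0, 0, 0, 0, 0], [84, 0, 0, 0, 0, 0, 0], [84, 0, 0, 0, 0, 0, 0]])

```text
time_s: 25.1
tcp_pos: [631.8, -276.6, 90.2]
tcp_rot: [[-0.0, -0.37, -0.929], [0.0, -0.929, 0.37], [-1.0, -0.0, 0.0]]
contact_force: [0.5, 0.2, -0.5]
finger_gap: 0.962
```

```bash
python3 go.py 631.6 -277.3 38 -111.8
```

```text
t 25.1 pos [ 631.8 -276.6   90.2] yaw -111.7 F [ 0.5  0.2 -0.5] gap 83.7
shift [52.2  0.7 -0. ] turn [0.1 0.  0. ] dist 52
```

>>> play_rows(deltas=[[84, 17, 0.5, 0, 0, 0, 0], [84, 15, 0, 0, 0, 0, 0], [84, 12, 0, 0, 0, 0, 0], [84, 8, 0, 0, 0, 0, 0], [84, 0, 0, 0, 0, 0, 0], [30, 0, 0, 0, 0, 0, 0], [30, 0, 0, 0, 0, 0, 0], [30, 0, 0, 0, 0, 0, 0]])

```text
time_s: 26.1
tcp_pos: [631.9, -277.3, 39.1]
tcp_rot: [[0.001, -0.37, -0.929], [-0.0, -0.929, 0.37], [-1.0, 0.0, -0.001]]
contact_force: [0.3, 0.5, 1.5]
finger_gap: 0.713
```

>>> play_rows(deltas=[[30, 0, 0, 0, 0, 0, 0], [30, 0, 0, 0, 0, 0, 0], [30, -4, 0, 0, 0, 0, 0], [30, -15, 0, 0, 0, 0, 0], [30, -25, 0, 0, 0, 0, 0], [30, -25, 0, 0, 0, 0, 0], [30, -15, 0, 0, 0, 0, 0], [30, 0, 0, 0, 0, 0, 0]])

```text
time_s: 27.1
tcp_pos: [632.4, -277.7, 124.4]
tcp_rot: [[0.003, -0.37, -0.929], [-0.002, -0.929, 0.37], [-1.0, 0.001, -0.003]]
contact_force: [0.6, 0.2, -2.3]
finger_gap: 0.708
```

```bash
python3 go.py 639.5 7 120 -109
```

```text
t 27.1 pos [ 632.4 -277.7  124.4] yaw -111.7 F [ 0.6  0.2 -2.3] gap 61.6
shift [   3.8 -267.1   98.8] turn [-2.7 -0.2 -0. ] dist 285
```

>>> play_rows(deltas=[[30, 0, -31, 12, 0, 0, 0], [30, 0, -39, 14, 0, 0, 0], [30, 0, -39, 15, 0, 0, 0], [30, 0, -40, 15, 0, 0, 0], [30, 0, -40, 15, 0, 0, 0], [30, 0, -40, 15, 0, 0, 0], [30, 0, -38, 13, 0, 0, 0], [30, 0, 0, 0, -2.7, 0, 0]])

```text
time_s: 28.1
tcp_pos: [637.1, 11.1, 121.2]
tcp_rot: [[-0.003, -0.321, -0.947], [0.001, -0.947, 0.321], [-1.0, -0.0, 0.003]]
contact_force: [1.0, -0.9, -0.8]
finger_gap: 0.71
```

>>> play_rows(deltas=[[30, 0, 0, 0, 0, 0, 0], [30, 20, 0, 0, 0, 0, 0], [30, 10, 0, 0, 0, 0, 0], [30, 0, 0, 0, 0, 0, 0], [30, 0, 0, 0, 0, 0, 0]])

```text
time_s: 28.72
tcp_pos: [638.8, 7.1, 92.8]
tcp_rot: [[0.001, -0.326, -0.945], [-0.0, -0.945, 0.326], [-1.0, -0.0, -0.001]]
contact_force: [-0.8, -0.0, -1.4]
finger_gap: 0.705
```

```bash
python3 go.py 639.5 7 45 -109
```

```text
t 28.725 pos [638.8   7.1  92.8] yaw -109.1 F [-0.8 -0.  -1.4] gap 61.3
shift [47.8 -0.1 -0.7] turn [-0.1 -0.   0. ] dist 48
```

>>> play_rows(deltas=[[30, 16, 0, -0.5, 0, 0, 0], [30, 16, 0, 0, 0, 0, 0], [30, 12, 0, 0, 0, 0, 0], [30, 4, 0, 0, 0, 0, 0], [30, 1, 0, 0, 0, 0, 0], [30, 0, 0, 0, 0, 0, 0], [30, 0, 0, 0, 0, 0, 0]])

```text
time_s: 29.6
tcp_pos: [639.3, 7.3, 44.1]
tcp_rot: [[0.001, -0.326, -0.945], [-0.0, -0.945, 0.326], [-1.0, -0.0, -0.001]]
contact_force: [0.3, 0.1, -0.8]
finger_gap: 0.708
```

>>> play_rows(deltas=[[30, 1, 0, 0, 0, 0, 0], [30, 0, 0, 0, 0, 0, 0], [30, 0, 0, 0, 0, 0, 0]])

```text
time_s: 29.98
tcp_pos: [638.9, 7.3, 42.6]
tcp_rot: [[0.0, -0.326, -0.945], [0.0, -0.945, 0.326], [-1.0, -0.0, -0.0]]
contact_force: [-0.4, 0.3, -0.6]
finger_gap: 0.708
```

>>> play_rows(deltas=[[30, 1, 0, 0, 0, 0, 0], [30, 0.5, 0, 0, 0, 0, 0], [30, 0, 0, 0, 0, 0, 0], [30, 0, 0, 0, 0, 0, 0]])

```text
time_s: 30.48
tcp_pos: [639.1, 7.3, 42.1]
tcp_rot: [[0.0, -0.326, -0.945], [-0.0, -0.945, 0.326], [-1.0, -0.0, -0.0]]
contact_force: [-2.3, -0.2, 5.3]
finger_gap: 0.708
```

Floor contact; release and rise clear.

>>> play_rows(deltas=[[80, 0, 0, 0, 0, 0, 0], [80, 0, 0, 0, 0, 0, 0], [80, 0, 0, 0, 0, 0, 0], [80, -10, 0, 0, 0, 0, 0], [80, -30, 0, 0, 0, 0, 0], [80, -40, 0, 0, 0, 0, 0], [80, -40, 0, 0, 0, 0, 0], [80, -40, 0, 0, 0, 0, 0]])

```text
time_s: 31.48
tcp_pos: [638.9, 7.3, 203.0]
tcp_rot: [[0.001, -0.326, -0.945], [-0.0, -0.945, 0.326], [-1.0, -0.0, -0.001]]
contact_force: [0.9, -0.5, -0.3]
finger_gap: 0.919
```

>>> play_rows(deltas=[[80, -30, 0, 0, 0, 0, 0], [80, -20, 0, 0, 0, 0, 0], [80, 0, 0, 0, 0, 0, 0], [80, 0, 0, 0, 0, 0, 0]])

```text
time_s: 31.98
tcp_pos: [638.2, 7.4, 250.4]
tcp_rot: [[-0.001, -0.326, -0.945], [0.0, -0.945, 0.326], [-1.0, 0.0, 0.001]]
contact_force: [0.1, 0.3, -0.4]
finger_gap: 0.92
```

```bash
python3 chk.py c
```

```text
scene sq_w 256 [ 471.2 -234.3] [39.2 38.6] -24.3 top [32.9 34.7] max 61.0
scene tin 374 [545.  125.7] [53.  51.9] -81.8 top [28.  32.5] max 34.7
scene reel 424 [ 548.3 -128.9] [44.6 42.9] -3.2 top [32.4 34.5] max 36.1
scene ssq_tray 643 [639.8   6.6] [63.4 62.7] -18.8 top [36.8 39.3] max 576.8
scene sl_tray 578 [ 4.537e+02 -3.000e-01] [97.6 44.6] -13.1 top [36.8 39.5] max 42.1
side sq_w 543 [ 467.4 -235.3] [38.7 37.7] 61.4 top [31.5 33.1] max 57.4
side rd_w 172 [465.9 254.5] [41.9 36.9] -11.4 top [31.  33.3] max 56.5
side tin 118 [539.4 123. ] [36.3 34.3] 23.2 top [28.3 30. ] max 30.8
side reel 517 [ 544.8 -130.2] [44.2 43. ] 71.5 top [30.4 31.7] max 33.4
side ssq_tray 780 [636.8   5.7] [66.4 62.5] 71.0 top [34.4 36.3] max 390.3
side sl_tray 1166 [449.9  -0.7] [96.2 47.6] -14.0 top [34.7 36.4] max 37.5
```

View pics/side_c.png

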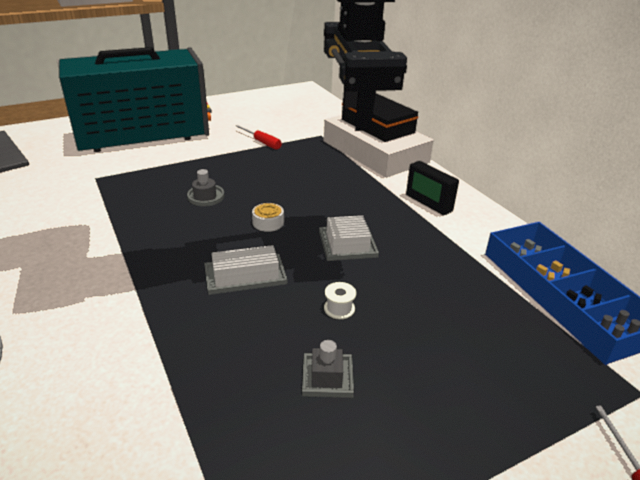

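The side view shows all four items seated in their places: round weight (203,187), square weight (328,366), square sink (349,235), long sink (246,267). The tin and reel have not moved, and the arm is clear.

```bash
python3 -c "
from bench import env
print(env.job_done())"
```

```text
the job is handed in; nothing more can be done
None
```

The job is done and handed in at about 32 s on the robot's clock. I lifted both weights off by their knobs into their own dishes first, then set the long sink and the square sink in their trays with the fins up.

- **Square weight and both sinks:** the last pictures show each within about 3 mm of its place's middle and at the right height for sitting on the floor.
- **Round weight:** it measures about 4 to 6 mm off the dish's middle, and the cameras disagree by a few mm. In the last check only the side camera measured it. It stands on the dish floor, where the walls allow at most 9 mm against the 13 mm limit.
- **Tin and reel:** both still measure where they were at the start, to within camera noise.
- **Arm:** it stood clear at about 250 mm height, touching nothing.

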